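# Load a label reel into the sprung unwinder

### The arm

A 7-joint arm with a two-finger parallel gripper is mounted at the origin on the work surface. World frame = base frame: x ahead of the robot, y to its left, z up, the work surface at z = 0. Lengths are in m, angles in rad, forces in N, time in s.
With the tool pointing down it reaches from about 0.425 to 0.925 m from the base axis. Payload 6.8 kg.
Tool frame: the origin (TCP) lies at the very end of the fingers, on their centre line; the grasp point (between the pads) lies 19 mm behind it (r.tcp_to_grasp is the distance from the TCP to the grasp point, in m); z points along the fingers, y is the line along which they close (so a half turn about z gives the same grasp; the last joint's range is limited). The gripper opens to 85 mm and grips with 20 to 120 N. Pads are 22 mm wide; open, the fingers measure 114 mm over their backs; the gripper's body (76 mm by 85 mm) begins 54 mm behind the grasp point. The pads swing forward as they close: fully open they stand 13 mm farther back than shut.
Start: joints at [-0.108, 0.477, 0.022, 1.555, -0.011, 1.109, -0.083], TCP at [0.675, 0, 0.196] pointing down, gripper open.
Joint ranges: [-2.96, 2.96], [-0.34, 2.1], [-1.41, 1.46], [0.24, 2.44], [-1.37, 4.51], [0.17, 1.92], [-2.96, 2.96]. Speed limits (rad/s): [2.39, 2.39, 3.14, 3.14, 3.14, 3.14, 3.14].

### API

Orientations are given as a rotation vector (axis times angle).
In Python, from bench import r gives the robot as it stands.
- The arm moves only by the tool step_arm, never from a script. Its argument "moves" is a list of rows, each a list of 7 numbers: the shift along the tool's x, y, z in mm, then the turn, a rotation vector about the tool's x, y, z in rad, then the finger opening in mm, from 0 to 85.4. A call has 1 to 8 rows; each row is the pose to reach, as a shift and turn from the pose commanded when the call began, along the tool's axes at that moment; what a row does not reach only later rows make up. A row lasts 1/10 s, in which the tool goes at most 50 mm and 8.59 degrees, less where a joint would pass 70% of its speed; a pose out of reach is approached as far as the arm can. A call with a gripper value outside its range is refused whole. The fingers move at their own pace and stop on an object; "grip_force" is the grip in N (left out, the last holds). Time passes only in rows, so rows that repeat a pose let the fingers close. It gives the time, the measured TCP pose, the force, the opening and the grip force at its end, in the units of the state.
- r.get_obs(): the state, without advancing time (a new reading comes with each control period).
- r.grab_frame(name): name is "scene" or "side" or "wrist"; returns a dict with "image" (400x640x3 uint8, red, green, blue), "depth" (400x640 float32, m along the optical axis (not along the pixel's ray), 0 where there is no reading), "mtx" (3x3 intrinsics, pixels), "rvec" (rotation vector, rad) and "tvec" (3), from world to camera coordinates, as OpenCV has them. Camera axes: x right, y down, z forward; pixel columns grow to the right and rows downward; lengths in m; the calibration is good to about 2 mm. A picture is of the moment at which its call begins.
- r.hand_in(): hands the job in; it is judged then, once.
The state is a dict: "clock": time; "joints": joint angles; "qvel": joint speeds; "tau": joint torques, N m; "tcp_pos": TCP position; "orientation": TCP orientation; "contact_force": force on the tool from outside, world axes, zero at the start; "moment": the same for the moment, N m; "grip_width": finger opening in m; "gripper_force": force on a finger pad.
Only numpy, scipy, OpenCV 4.12 (cv2) and the standard library are available. Lean on these libraries where they do the work, as an engineer would, in place of code of your own. Each camera call takes 0.05 s, during which the arm holds its last target. There are 200 camera calls.

### The job

Load the red label reel into the green unwinder: first draw the orange handle of the sprung retainer out until you feel its stop and the black latch knob drops to hold it, but do not strain it against the stop. Then set the red reel down gently on the upright spindle, all the way down, and finally lift the latch knob so that the retainer springs fully home over the reel, and let go. Leave the blue reel and the other things on the bench where they are.

Things in the scene. Friction and masses are not known exactly. Their poses are not given: they have to be found in the camera images.
- unwinder: Green steel label unwinder, fixed: base plate 225 x 120 x 12 mm with a spindle and, on a pedestal, a guide head. Origin on the spindle axis at bench level, z up; its -x axis points from the spindle to the guide head and the orange handle, the way the retainer is pulled.
- guide: Green guide head through which the retainer runs, clamped on the pedestal at a setting that differs each time (112 to 130 mm from the spindle axis); it does not move. 50 mm long in x, 60 mm wide in y, top 100 mm above the bench. Origin below its centre, at bench level; axes as the unwinder's. The retainer's stop is the cross-piece at its tongue meeting pads on this head.
- spindle_base (a point): Foot of the upright steel spindle, on the base plate (12 mm above the bench). The spindle is 16 mm in diameter; the underside of a seated reel lies here.
- spindle_tip (a point): Top of the spindle, 84 mm above the bench; its last 10 mm taper to 8 mm in diameter.
- retainer (a joint): Travel (m) of the sprung retainer bar (steel, 24 mm wide, 76 to 90 mm above the bench). 0 = home, its tongue bars the reel place. It pulls out 4 to 6 cm, as the guide head is set, until it meets rubber stop pads, to be found by feel; spring 5 N at home, 8 to 10 N at the stop. Only within the last 2 to 3 mm before the pads does the latch drop in and hold it.
- buffer (a joint): Compression (m) of the two black rubber stop pads on the spindle side of the guide head, 6 mm thick; 0 = free. The retainer's cross-piece meets them at the stop; they give about 1 mm for each 4 N. More than 5 mm (20 N beyond the spring) strains them.
- handle (a point): Grip point of the orange pull handle at the outer end of the retainer: an upright plate 12 mm thick (along the pull), 50 mm wide, from 80 to 130 mm above the bench; the point is midway in thickness and width, 115 mm above the bench. The bar below it ends 90 mm above the bench; 39 mm or more free between plate and guide head when home.
- tongue (a point): Underside of the inner tip of the retainer, 76 mm above the bench; a cross-piece 56 mm wide and 12 mm long. At home it is 27 mm from the spindle axis and 4 mm above the top flange of a seated reel.
- latch (a joint): Height (m) of the sprung latch pin in the guide head: 0 = riding on the retainer bar, -0.010 = dropped into the notch, retainer held out. It can be lifted to 0.014; a lift from -0.010 to above 0 frees the retainer. Lifting takes about 5 to 10 N.
- latch_knob (a point): Grip point on the black latch knob, an upright cylinder 26 mm in diameter and 28 mm tall on top of the guide head; the point is on its axis 10 mm below its top. The knob's underside is 14 mm above the head at 0, 4 mm when the latch has dropped.
- reel_red: Red label reel standing flat, loose, about 0.2 kg: flanges and roll 90 mm in diameter and 60 mm high, on top of it a neck 40 mm in diameter and 26 mm tall (total 86 mm); bore 20 mm right through. Origin at the centre of its underside, z along its axis.
- reel_red_neck (a point): On the axis of the red reel, in its neck, 81 mm above its underside (5 mm below the neck's top).
- reel_blue: Blue label reel of the same shape, not to be used. Origin at the centre of its underside.
- case: Closed red octagonal plastic case, 170 mm across, 48 mm high. Origin at the centre of its underside. To be left alone.
- pliers: Pliers with yellow handles, 160 mm long, lying flat. To be left alone.
- driver: Blue electric screwdriver, 200 mm long, lying. To be left alone.
- sounder0: Black round sounder, 52 mm in diameter, 34 mm high. To be left alone.
- sounder1: Second black round sounder, the same. To be left alone.

How it is judged:
On the way, in this order (a step that is already met when the one before it is completed fails the run):
1. The retainer is pulled out to its stop and the latch has dropped in to hold it, handle let go (value of joint latch below -0.007 m and x of tongue in the frame of guide below 0.049 m and contact force between the fingers and unwinder below 0.2 N), for 0.2 s.
2. With the retainer held out, the red reel sits all the way down on the spindle (value of joint latch below -0.007 m and z of reel_red in the frame of spindle_base below 0.003 m and horizontal distance between reel_red and spindle_base below 0.005 m and angle between reel_red's own z axis and vertical below 0.06 rad), for 0.2 s.
At the end, for the whole second after the job is handed in: The red reel sits on the spindle, within 3 mm of fully down, within 5 mm of the axis and upright within 3.5 degrees, at rest; the retainer is home (within 4 mm) over its flange and the latch knob rests on the bar (within 3 to 4 mm) (value of joint each of retainer, latch below 0.004 m and value of joint latch above -0.003 m and z of reel_red in the frame of spindle_base between -0.003 and 0.003 m and horizontal distance between reel_red and spindle_base below 0.005 m and angle between reel_red's own z axis and vertical below 0.06 rad and linear speed of reel_red below 0.02 m/s); the robot touches nothing.
It fails at once if The retainer is strained against its stop (pads squeezed more than 5 mm) (value of joint buffer above 0.005 m).
It fails at once if The red reel is dropped onto the unwinder (faster than 0.5 m/s at the spindle) (horizontal distance between reel_red and spindle_base below 0.03 m and z of reel_red in the frame of spindle_base below 0.07 m and linear speed of reel_red above 0.5 m/s).
It fails at once if The blue reel or another thing on the bench is pushed more than 30 mm or knocked over (distance of any of reel_blue, case, pliers, driver, sounder0, sounder1 from where it was at the start of the episode above 0.03 m or angle between reel_blue's own z axis and vertical above 0.5 rad).
It also fails if it takes over 64 s, if anything falls off the work surface, if the arm or the gripper's body presses on something with over 40 N, if the wrist force passes 120 N, or if a joint passes its speed limit or range.

## Working session

There is one attempt and no reset: what is moved stays moved. The work goes in short steps, Python scripts to look and compute and a tool call to move; the robot and the scene stay as the last step left them, time stands still between calls to the robot, and variables do not carry over. Pictures are saved under pics/ and viewed, at most 10 in all, crops included, and the job is handed in when it is done.

Besides the shell and the picture viewer there is one more tool, called after "Call:" in YAML: its name, and indented under it one key for each argument. step_arm: Moves the arm, as the interface text tells. Its arguments: {"type":"object","properties":{"moves":{"type":"array","items":{"type":"array","items":{"type":"number"}}},"grip_force":{"type":"number"}},"required":["moves"]}

```bash
ls; mkdir -p pics; python3 - <<'E'
from bench import r
import cv2,numpy as np,pickle
o=r.get_obs(); print({k:np.round(v,3) for k,v in o.items()})
fs={n:r.grab_frame(n) for n in("scene","side","wrist")}
pickle.dump(fs,open('f0.pkl','wb'))
for n in("scene","side","wrist"):cv2.imwrite(f'pics/{n}0.png',fs[n]['image'][:,:,::-1])
for n in fs: print(n, -cv2.Rodrigues(fs[n]['rvec'])[0].T@fs[n]['tvec'].ravel())
E
```

```text
pics
{'clock': np.float64(0.0), 'joints': array([-0.108,  0.478,  0.022,  1.556, -0.012,  1.109, -0.083]), 'qvel': array([ 0.   , -0.   ,  0.001,  0.001,  0.   ,  0.   ,  0.002]), 'tau': array([-1.0000e-03, -5.9644e+01,  1.6080e+00, -2.8119e+01,  1.2000e-02,
        9.0000e-03,  0.0000e+00]), 'tcp_pos': array([ 0.674, -0.   ,  0.195]), 'orientation': array([-2.221e+00, -2.221e+00,  2.000e-03]), 'contact_force': array([-0.565,  0.067,  0.017]), 'moment': array([0.019, 0.008, 0.035]), 'gripper_force': np.float64(0.0), 'grip_width': np.float64(0.086)}
scene [0.82447089 0.45522264 0.7762689 ]
side [0.12388879 0.62783618 0.64363445]
wrist [0.67434493 0.06499672 0.37243622]
```

View pics/scene0.png

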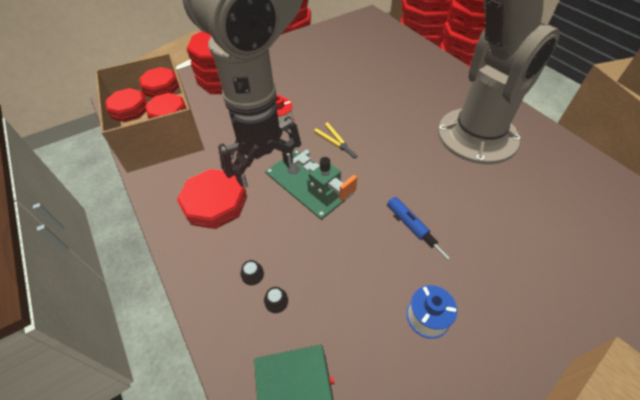

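View pics/side0.png

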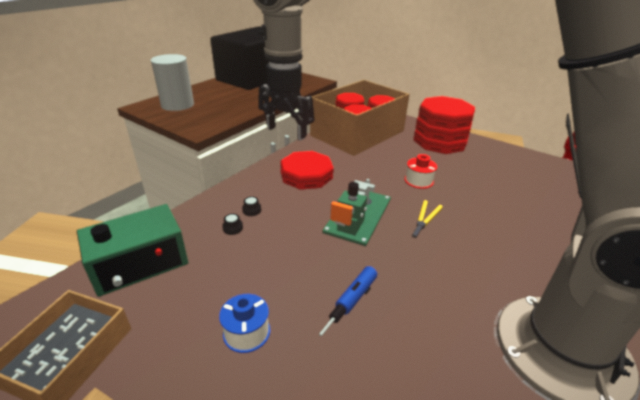

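The scene view shows the unwinder near (305,185), its handle at (348,187) and its knob at (325,163). In the side view the handle is at (341,213), the knob at (353,187), the red reel at (421,172) and the pliers at (425,215). Next I'll get world points from depth and colour masks.

```bash
cat > h.py <<'E'
import cv2,numpy as np
def pts(f):
    R=cv2.Rodrigues(f['rvec'])[0]; t=f['tvec'].ravel(); d=f['depth']; K=f['mtx']
    v,u=np.mgrid[:d.shape[0],:d.shape[1]]
    c=np.stack([(u-K[0,2])/K[0,0]*d,(v-K[1,2])/K[1,1]*d,d],-1)
    P=(c-t)@R; P[d<=0]=np.nan
    return P
def ray(f,u,v,z):
    R=cv2.Rodrigues(f['rvec'])[0]; t=f['tvec'].ravel()
    c=-R.T@t; w=R.T@np.linalg.inv(f['mtx'])@np.array([u,v,1.])
    return c+w*(z-c[2])/w[2]
def hsv(f): return cv2.cvtColor(f['image'],cv2.COLOR_RGB2HSV)
def mask(f,lo,hi,box=None):
    m=cv2.inRange(hsv(f),np.array(lo),np.array(hi))>0
    if box:
        b=np.zeros_like(m); x0,y0,x1,y1=box; b[y0:y1,x0:x1]=1; m&=b
    return m
E
python3 - <<'E'
import pickle,cv2,numpy as np
from h import *
np.set_printoptions(precision=4,suppress=True)
fs=pickle.load(open('f0.pkl','rb'))
def stat(n,P,m):
    Q=P[m]; Q=Q[~np.isnan(Q[:,0])]
    print(n,len(Q),'med',np.median(Q,0),'p2',np.percentile(Q,2,0),'p98',np.percentile(Q,98,0)) if len(Q) else print(n,0)
    return Q
for n,bo,br,bg in(('scene',(335,165,365,205),(255,90,300,120),(255,140,365,225)),('side',(325,195,360,230),(400,150,440,190),(318,175,395,248))):
    f=fs[n];P=pts(f)
    Q=stat(n+' orange',P,mask(f,(5,150,120),(18,255,255),bo))
    Q=stat(n+' redreel',P,mask(f,(0,150,80),(6,255,255),br))
    T=Q[Q[:,2]>.075]
    if len(T): print(' neck',len(T),T.mean(0),T.min(0),T.max(0))
    g=mask(f,(50,50,20),(90,255,255),bg)
    Q=P[g];Q=Q[~np.isnan(Q[:,0])];b=Q[(Q[:,2]<.02)&(Q[:,2]>.004)]
    rect=cv2.minAreaRect(b[:,:2].astype(np.float32)*1000);print(' base',len(b),rect,cv2.boxPoints(rect))
    h=Q[(Q[:,2]>.09)&(Q[:,2]<.106)]; print(' headtop',len(h)); 
    if len(h)>3: print(cv2.minAreaRect(h[:,:2].astype(np.float32)*1000))
    k=np.nan_to_num(P[...,2]); kk=(k>.115)&(k<.15)&mask(f,(0,0,0),(180,255,70),bg); stat(' knob',P,kk)
for n,b in (('scene',(255,140,365,225)),('side',(318,175,395,248))):
    x0,y0,x1,y1=b; c=fs[n]['image'][y0-5:y1+5,x0-5:x1+5,::-1]
    cv2.imwrite(f'pics/c_{n}.png',cv2.resize(c,None,fx=6,fy=6,interpolation=cv2.INTER_CUBIC)[:600,:800])
    
a=[cv2.resize(cv2.imread(f'pics/c_{n}.png'),(400,400)) for n in('scene','side')]
cv2.imwrite('pics/cc.png',np.hstack(a))
E
```

```text
scene orange 227 med [0.4971 0.0289 0.121 ] p2 [0.4698 0.0162 0.0905] p98 [0.5163 0.0341 0.1322]
scene redreel 228 med [ 0.4583 -0.3649  0.0634] p2 [ 0.427  -0.4011  0.0588] p98 [0.6429 0.0257 0.4236]
 neck 85 [ 0.4962 -0.2965  0.1493] [ 0.4461 -0.4012  0.0753] [0.646  0.0304 0.4278]
 base 1362 ((525.9034423828125, -113.01226043701172), (115.00667572021484, 225.12513732910156), 10.613887786865234) [[ 448.6511  -12.9671]
 [ 490.1168 -234.2405]
 [ 603.1558 -213.0574]
 [ 561.6901    8.216 ]]
 headtop 324
((509.900634765625, -53.141197204589844), (59.19207000732422, 58.42193603515625), 11.646780014038086)
 knob 116 med [ 0.5121 -0.044   0.1397] p2 [ 0.5003 -0.0579  0.1174] p98 [ 0.5201 -0.037   0.1444]
side orange 402 med [0.4919 0.0271 0.1111] p2 [ 0.4699 -0.0251  0.0846] p98 [0.5178 0.033  0.1315]
side redreel 476 med [ 0.4636 -0.3716  0.0607] p2 [ 0.4253 -0.5995  0.0003] p98 [ 0.5115 -0.3418  0.0875]
 neck 107 [ 0.4661 -0.3809  0.0834] [ 0.4476 -0.4045  0.0753] [ 0.4865 -0.3642  0.0889]
 base 1130 ((521.907470703125, -114.4118881225586), (116.20226287841797, 224.34036254882812), 12.035456657409668) [[ 441.6941  -16.8224]
 [ 488.4729 -236.2315]
 [ 602.1208 -212.0014]
 [ 555.342     7.4077]]
 headtop 257
((509.3138427734375, -50.21802520751953), (59.633907318115234, 51.55959701538086), 12.253654479980469)
 knob 110 med [ 0.5055 -0.0421  0.1336] p2 [ 0.4981 -0.0536  0.117 ] p98 [ 0.5166 -0.0382  0.1437]
```

View pics/cc.png

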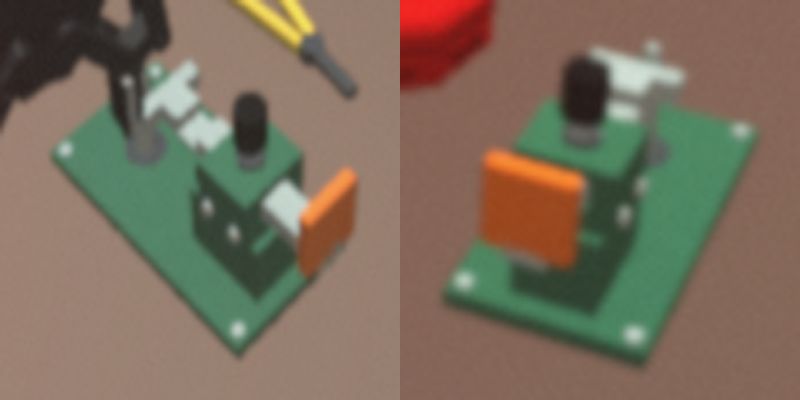

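Head and handle line up along yaw of about 11.7°, so the pull direction is roughly (-0.20, 0.98), with the handle at about (0.494, 0.024). I'll move above it with the fingers closing along the pull.

Call:
step_arm:
  moves:
    - [20,-181,0,0,0,1.367,45]
    - [20,-181,0,0,0,1.367,45]
    - [20,-181,0,0,0,1.367,45]
    - [20,-181,0,0,0,1.367,45]
    - [20,-181,0,0,0,1.367,45]
    - [20,-181,0,0,0,1.367,45]
    - [20,-181,0,0,0,1.367,45]
    - [20,-181,0,0,0,1.367,45]
  grip_force: 40

```text
clock: 0.95
tcp_pos: [0.4937, 0.02, 0.1954]
orientation: [-3.089, -0.57, 0.0]
contact_force: [-0.2, 0.2, -1.0]
grip_width: 0.0452
gripper_force: 0.0
```

```bash
python3 -c "
from bench import r
import numpy as np
o=r.get_obs();print(o['clock'],o['tcp_pos'],o['orientation'],o['joints'],o['contact_force'])"
```

```text
0.95 [0.49373263 0.02002891 0.1954436 ] [-3.08943445e+00 -5.69654215e-01  2.32519612e-04] [-0.31929854  0.17644426  0.17266252  1.9878769  -0.03640138  0.98029927
 -1.33510363] [-0.24801613  0.19579279 -1.03976313]
```

Call:
step_arm:
  moves:
    - [0,0,0,0,0,0.16,45]
    - [0,0,0,0,0,0.16,45]
    - [0,0,0,0,0,0.16,45]

```text
clock: 1.25
tcp_pos: [0.4939, 0.0201, 0.1954]
orientation: [3.124, 0.336, -0.0]
contact_force: [-0.3, 0.2, 0.5]
grip_width: 0.045
gripper_force: 0.0
```

```bash
cat >> h.py <<'E'
def tool(o):
    R=cv2.Rodrigues(o['orientation'])[0]; return o['tcp_pos'],R
E
python3 - <<'E'
from bench import r
from h import *
import pickle
np.set_printoptions(precision=4,suppress=True)
o=r.get_obs();p,R=tool(o);print(p,'\n',R)
fs={n:r.grab_frame(n) for n in('wrist','scene','side')};pickle.dump(fs,open('f1.pkl','wb'))
cv2.imwrite('pics/w1.png',fs['wrist']['image'][:,:,::-1])
for n,f in fs.items():
    P=pts(f);m=mask(f,(5,150,120),(18,255,255))
    z=np.nan_to_num(P[...,2])
    xy=P[...,:2]; near=np.linalg.norm(np.nan_to_num(xy)-[.5,.02],axis=-1)<.08
    t=m&near&(z>.122)&(z<.14); print(n,'top',t.sum(), np.median(P[t],0) if t.any() else '', cv2.minAreaRect((P[t][:,:2]*1000).astype(np.float32)) if t.sum()>3 else '')
    Q=P[m&near]; print(' all',len(Q), np.median(Q,0) if len(Q) else '')
E
```

```text
[0.4939 0.0201 0.1954] 
 [[ 0.9771  0.2128 -0.0002]
 [ 0.2128 -0.9771 -0.0001]
 [-0.0002  0.     -1.    ]]
wrist top 1017 [0.4963 0.0232 0.1292] ((493.14337158203125, 22.860103607177734), (50.542884826660156, 11.89132308959961), 12.227858543395996)
 all 1131 [0.4971 0.0233 0.1291]
scene top 107 [0.4947 0.027  0.1301] ((493.9147644042969, 25.068134307861328), (47.18662643432617, 12.553481101989746), 13.93868350982666)
 all 223 [0.4974 0.029  0.1214]
side top 118 [0.4924 0.0262 0.1289] ((493.295166015625, 22.98811149597168), (48.1441535949707, 14.261636734008789), 10.708954811096191)
 all 398 [0.4921 0.027  0.111 ]
```

View pics/w1.png

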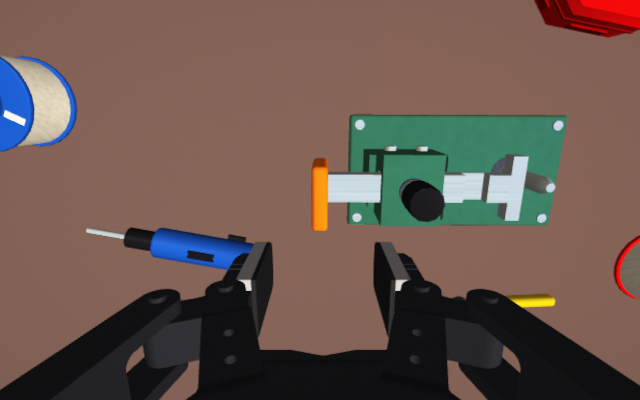

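The wrist view shows the handle at (320,195), the knob at (425,203), the spindle tip at (548,187) and the tongue at (512,188). Depth puts the handle at (0.4931, 0.0229), and the yaw of 12.2° matches the tool. Descending and grasping.

Call:
step_arm:
  moves:
    - [0,-3,50,0,0,0,45]
    - [0,-3,80,0,0,0,45]
    - [0,-3,98,0,0,0,45]
    - [0,-3,98,0,0,0,30]
    - [0,-3,98,0,0,0,5]
    - [0,-3,98,0,0,0,5]
    - [0,-3,98,0,0,0,5]
    - [0,-3,98,0,0,0,5]
  grip_force: 40

```text
clock: 2.2
tcp_pos: [0.4941, 0.0231, 0.0984]
orientation: [-3.124, -0.331, -0.003]
contact_force: [0.3, -1.2, -0.2]
grip_width: 0.0049
gripper_force: 0.0
```

```bash
python3 - <<'E'
import pickle
from h import *
np.set_printoptions(precision=4,suppress=True)
f=pickle.load(open('f1.pkl','rb'))['wrist'];P=pts(f);z=np.nan_to_num(P[...,2])
a=np.deg2rad(12.2);u=np.array([np.sin(a),-np.cos(a)]) # +x of unwinder
g=mask(f,(50,50,20),(90,255,255),(300,80,600,260))
b=g&(z>.008)&(z<.017);print('base',cv2.minAreaRect((P[b][:,:2]*1000).astype(np.float32)))
h=g&(z>.095)&(z<.105);print('head',cv2.minAreaRect((P[h][:,:2]*1000).astype(np.float32)))
box=np.zeros_like(g);box[80:260,400:600]=1
k=box&(z>.132)&(z<.155);print('knobtop',k.sum(),np.median(P[k],0),cv2.minEnclosingCircle((P[k][:,:2]*1000).astype(np.float32)))
s=box&(z>.0785)&(z<.088);s[:,:530]=0
print('tip',s.sum(),np.median(P[s],0),cv2.minEnclosingCircle((P[s][:,:2]*1000).astype(np.float32)))
t=box&(z>.084)&(z<.094);t[:,:500]=0;t[:,530:]=0
rt=cv2.minAreaRect((P[t][:,:2]*1000).astype(np.float32));print('cross',rt, 'spindle est from tongue', np.array(rt[0])+u*33*1)
hd=np.array([493.1,22.9]);print('u',u)
for n,v in(('head',cv2.minAreaRect((P[h][:,:2]*1000).astype(np.float32))[0]),('cross',rt[0])):
  d=np.array(v)-hd;print(n,d@u,d@[-u[1],u[0]])
E
```

```text
base ((523.2323608398438, -116.17598724365234), (118.65974426269531, 224.19923400878906), 12.293392181396484)
head ((509.2562255859375, -51.513301849365234), (59.863502502441406, 50.77775573730469), 11.744531631469727)
knobtop 1098 [ 0.5101 -0.0499  0.1411] ((509.279052734375, -51.27276611328125), 13.022541999816895)
tip 138 [ 0.5351 -0.1708  0.0823] ((534.5150146484375, -171.02655029296875), 6.049883842468262)
cross ((527.1209106445312, -136.3893585205078), (56.19508361816406, 21.672988891601562), 13.264920234680176) spindle est from tongue [ 534.0946 -168.6441]
u [ 0.2113 -0.9774]
head 76.1469550573141 0.06597581247647745
cross 162.88141282576322 -0.4092124648038924
```

```bash
python3 - <<'E'
from bench import r
from h import *
import pickle
fs={n:r.grab_frame(n) for n in('wrist','side')}
pickle.dump(fs,open('f2.pkl','wb'))
c=cv2.resize(fs['side']['image'][150:260,290:410],(436,400),interpolation=cv2.INTER_CUBIC)
w=cv2.resize(fs['wrist']['image'][:, 200:564],(364,400))
cv2.imwrite('pics/w2.png',np.hstack([w,c])[:,:,::-1])
o=r.get_obs();print(o['grip_width'],o['gripper_force'],o['contact_force'],o['tcp_pos'])
E
```

```text
0.0050259712168167605 0.0 [-0.78533686  0.13108367  0.10503705] [0.49373298 0.02301851 0.09804386]
```

View pics/w2.png

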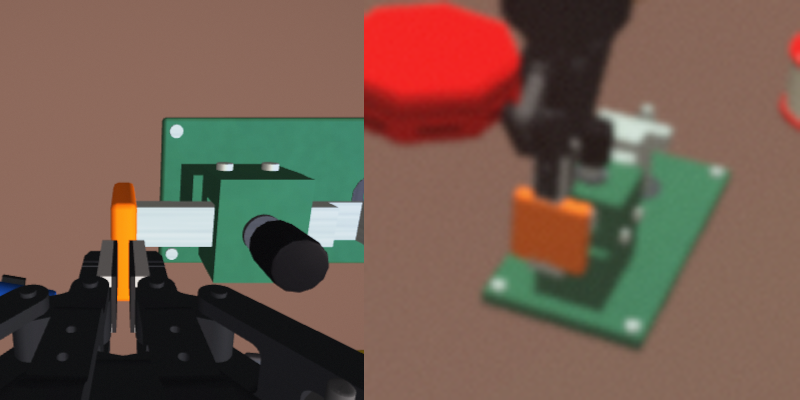

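The left wrist view has the plate at crop (123,240) between the pads, but the side view shows no finger in front of the plate at (550,240). I'll check the fingertip height by depth.

```bash
python3 - <<'E'
from h import *
import pickle
np.set_printoptions(precision=3,suppress=True,linewidth=200)
fs=pickle.load(open('f2.pkl','rb'));P=pts(fs['wrist'])
for v in(230,245,260,275,290):
    print(v,[tuple(np.round(P[v,u]*1000).tolist()) for u in range(299,352,6)])
P=pts(fs['side'])
for v in range(190,226,4):
    print(v,[tuple(np.round(P[v,u]*1000).tolist()) for u in range(332,356,5)],fs['side']['image'][v,342])
E
```

```text
230 [(456.0, 36.0, -1.0), (457.0, 31.0, 1.0), (504.0, 31.0, 128.0), (505.0, 28.0, 130.0), (506.0, 25.0, 129.0), (nan, nan, nan), (506.0, 20.0, 127.0), (494.0, 12.0, 90.0), (495.0, 9.0, 90.0)]
245 [(442.0, 33.0, -0.0), (502.0, 32.0, 143.0), (503.0, 30.0, 143.0), (498.0, 26.0, 129.0), (499.0, 24.0, 130.0), (505.0, 23.0, 144.0), (505.0, 20.0, 143.0), (506.0, 18.0, 143.0), (485.0, 7.0, 89.0)]
260 [(503.0, 34.0, 159.0), (503.0, 32.0, 158.0), (504.0, 29.0, 159.0), (491.0, 25.0, 129.0), (492.0, 22.0, 130.0), (503.0, 22.0, 155.0), (505.0, 20.0, 158.0), (506.0, 18.0, 158.0), (502.0, 15.0, 150.0)]
275 [(502.0, 33.0, 170.0), (503.0, 31.0, 170.0), (503.0, 29.0, 170.0), (486.0, 24.0, 135.0), (484.0, 21.0, 129.0), (498.0, 21.0, 157.0), (505.0, 21.0, 170.0), (506.0, 19.0, 171.0), (506.0, 17.0, 170.0)]
290 [(504.0, 32.0, 183.0), (504.0, 31.0, 182.0), (498.0, 28.0, 171.0), (475.0, 22.0, 129.0), (476.0, 19.0, 130.0), (493.0, 20.0, 158.0), (501.0, 20.0, 173.0), (506.0, 20.0, 181.0), (507.0, 18.0, 182.0)]
190 [(495.0, 63.0, 191.0), (480.0, 67.0, 199.0), (476.0, 54.0, 194.0), (485.0, 17.0, 171.0), (505.0
[... 348 characters left out ...]
.0), (511.0, -30.0, 100.0), (499.0, -34.0, 102.0)] [53 47 43]
206 [(512.0, 33.0, 124.0), (501.0, 29.0, 126.0), (490.0, 26.0, 130.0), (479.0, 22.0, 133.0), (495.0, -29.0, 95.0)] [170  96  61]
210 [(512.0, 32.0, 112.0), (501.0, 29.0, 116.0), (488.0, 28.0, 120.0), (477.0, 25.0, 124.0), (493.0, -27.0, 86.0)] [159  73  31]
214 [(512.0, 31.0, 100.0), (499.0, 31.0, 105.0), (488.0, 26.0, 108.0), (476.0, 25.0, 113.0), (493.0, -28.0, 72.0)] [157  71  30]
218 [(511.0, 33.0, 89.0), (499.0, 30.0, 94.0), (487.0, 28.0, 98.0), (475.0, 25.0, 102.0), (491.0, -27.0, 62.0)] [155  70  30]
222 [(555.0, -36.0, 13.0), (498.0, 30.0, 82.0), (486.0, 27.0, 86.0), (476.0, 22.0, 88.0), (490.0, -26.0, 50.0)] [145  81  51]
```

```bash
python3 - <<'E'
from h import *
import pickle
np.set_printoptions(precision=3,suppress=True,linewidth=200)
from bench import r
print(r.tcp_to_grasp,[x for x in dir(r) if x[0]!='_'])
R=r.get_obs()
for fn,tz in(('f0.pkl',.195),('f1.pkl',.195),('f2.pkl',.098)):
    fs=pickle.load(open(fn,'rb'));f=fs['wrist'];P=pts(f);h=hsv(f)
    print(fn,'cam',-cv2.Rodrigues(f['rvec'])[0].T@f['tvec'].ravel())
    z=P[...,2]; m=(f['depth']>0)&(f['depth']<.22)
    v,u=np.nonzero(m); print(' near-depth px',m.sum(),'max depth',np.nanmax(f['depth'][m]))
    dark=(h[...,2]<110)&(h[...,1]<80)&(z>.1)&(z<.4)
    zz=np.where(dark,z,9); zz[:220]=9
    i=np.argsort(zz.ravel())[:2000:200]
    print(' lowest dark', [(int(k%640),int(k//640),round(float(zz.ravel()[k]),3)) for k in i])
E
```

```text
0.0187 ['Unreachable', 'get_obs', 'grab_frame', 'hand_in', 'tcp_to_grasp']
f0.pkl cam [0.674 0.065 0.372]
 near-depth px 49798 max depth 0.14393348
 lowest dark [(136, 240, 0.1), (137, 247, 0.103), (127, 252, 0.122), (109, 251, 0.13), (121, 277, 0.137), (97, 268, 0.141), (91, 277, 0.141), (92, 272, 0.141), (103, 267, 0.142), (219, 287, 0.245)]
f1.pkl cam [0.558 0.033 0.373]
 near-depth px 49783 max depth 0.15377703
 lowest dark [(380, 225, 0.1), (375, 268, 0.239), (399, 255, 0.241), (256, 248, 0.244), (386, 251, 0.246), (243, 262, 0.248), (266, 284, 0.25), (255, 256, 0.252), (258, 258, 0.254), (264, 291, 0.255)]
f2.pkl cam [0.557 0.036 0.276]
 near-depth px 75473 max depth 0.21998723
 lowest dark [(444, 228, 0.1), (447, 245, 0.103), (464, 227, 0.118), (465, 231, 0.122), (455, 256, 0.125), (461, 252, 0.129), (498, 232, 0.132), (490, 235, 0.135), (468, 261, 0.138), (481, 246, 0.14)]
```

Depth in all three views shows the real fingertips about 36 mm above the reported TCP (shut), so the gripper closed above the plate. I'll reopen, go lower, and correct for this offset from now on.

Call:
step_arm:
  moves:
    - [0,0,0,0,0,0,45]
    - [0,0,0,0,0,0,45]
    - [0,0,0,0,0,0,45]
    - [0,0,18,0,0,0,45]
    - [0,0,34,0,0,0,45]
    - [0,0,34,0,0,0,5]
    - [0,0,34,0,0,0,5]
    - [0,0,34,0,0,0,5]
  grip_force: 40

```text
clock: 3.1
tcp_pos: [0.4937, 0.0227, 0.064]
orientation: [3.124, 0.33, 0.001]
contact_force: [1.0, -1.7, -3.2]
grip_width: 0.0114
gripper_force: 42.9
```

Gripped (11.4 mm). The geometry predicts a stop near 52 mm, so I'll pull 44 mm quickly and then creep.

Call:
step_arm:
  moves:
    - [0,-10,0,0,0,0,5]
    - [0,-20,0,0,0,0,5]
    - [0,-30,0,0,0,0,5]
    - [0,-38,0,0,0,0,5]
    - [0,-44,0,0,0,0,5]
    - [0,-44,0,0,0,0,5]
    - [0,-44,0,0,0,0,5]

```text
clock: 3.8
tcp_pos: [0.485, 0.0635, 0.064]
orientation: [3.122, 0.327, 0.002]
contact_force: [2.2, -7.9, -3.5]
grip_width: 0.0111
gripper_force: 43.0
```

Call:
step_arm:
  moves:
    - [0,-1,0,0,0,0,5]
    - [0,-2,0,0,0,0,5]
    - [0,-3,0,0,0,0,5]
    - [0,-4,0,0,0,0,5]
    - [0,-4,0,0,0,0,5]

```text
clock: 4.3
tcp_pos: [0.4844, 0.0663, 0.064]
orientation: [3.121, 0.326, 0.003]
contact_force: [3.7, -10.7, -4.1]
grip_width: 0.0112
gripper_force: 42.9
```

Call:
step_arm:
  moves:
    - [0,-1,0,0,0,0,5]
    - [0,-2,0,0,0,0,5]
    - [0,-2,0,0,0,0,5]

```text
clock: 4.6
tcp_pos: [0.484, 0.0682, 0.064]
orientation: [3.121, 0.326, 0.002]
contact_force: [3.8, -11.2, -4.1]
grip_width: 0.0114
gripper_force: 42.9
```

Call:
step_arm:
  moves:
    - [0,-1,0,0,0,0,5]
    - [0,-2,0,0,0,0,5]
    - [0,-2,0,0,0,0,5]

```text
clock: 4.9
tcp_pos: [0.4836, 0.0701, 0.064]
orientation: [3.121, 0.325, 0.002]
contact_force: [3.1, -11.8, -3.0]
grip_width: 0.0116
gripper_force: 42.9
```

Call:
step_arm:
  moves:
    - [0,-1,0,0,0,0,5]
    - [0,-2,0,0,0,0,5]
    - [0,-2,0,0,0,0,5]

```text
clock: 5.2
tcp_pos: [0.4831, 0.0721, 0.064]
orientation: [3.121, 0.326, 0.002]
contact_force: [3.2, -10.5, -3.1]
grip_width: 0.0115
gripper_force: 42.9
```

Travel is 50.5 mm with no stop felt yet.

Call:
step_arm:
  moves:
    - [0,-1,0,0,0,0,5]
    - [0,-1.5,0,0,0,0,5]
    - [0,-1.5,0,0,0,0,5]

```text
clock: 5.5
tcp_pos: [0.4827, 0.0742, 0.064]
orientation: [3.122, 0.326, 0.002]
contact_force: [3.1, -9.7, -2.9]
grip_width: 0.0109
gripper_force: 43.0
```

Call:
step_arm:
  moves:
    - [0,-1,0,0,0,0,5]
    - [0,-1,0,0,0,0,5]
    - [0,-1,0,0,0,0,5]

```text
clock: 5.8
tcp_pos: [0.4825, 0.0752, 0.064]
orientation: [3.122, 0.326, 0.002]
contact_force: [3.0, -9.9, -4.1]
grip_width: 0.0116
gripper_force: 43.0
```

```bash
cat > st.py <<'E'
from h import *
u=np.array([np.sin(np.deg2rad(12.2)),-np.cos(np.deg2rad(12.2))]);hd=np.array([.4931,.0229])
def state(f,tag=''):
    P=pts(f);z=np.nan_to_num(P[...,2]);d=(np.nan_to_num(P[...,:2])-hd)@u;n=(np.nan_to_num(P[...,:2])-hd)@[-u[1],u[0]]
    o=mask(f,(5,150,120),(18,255,255))&(z>.122)&(z<.135)&(abs(d)<.1)&(abs(n)<.05)
    print(tag,'handle d',o.sum(),np.round(np.percentile(d[o],[2,50,98])*1000,1) if o.any() else '')
    k=(z>.12)&(z<.155)&(abs(d-.076)<.02)&(abs(n)<.02)
    print(' knob top z',k.sum(),np.round(np.percentile(z[k],[50,95]),4) if k.any() else '')
    c=(z>.083)&(z<.095)&(d>.1)&(d<.19)&(abs(n)>.015)&(abs(n)<.03)
    print(' cross d',c.sum(),np.round(np.percentile(d[c],[5,50,95])*1000,1) if c.any() else '')
E
python3 - <<'E'
from bench import r
from st import *
for n in('wrist','side','scene'):state(r.grab_frame(n),n)
E
```

```text
wrist handle d 3760 [-58.7 -53.2 -47.8]
 knob top z 768 [0.1235 0.1278]
 cross d 0 
side handle d 37 [-59.8 -57.2 -47.8]
 knob top z 83 [0.1314 0.1337]
 cross d 8 [104.9 114.2 120.2]
scene handle d 60 [-61.3 -54.5 -47.9]
 knob top z 107 [0.1317 0.1342]
 cross d 35 [104.7 112.9 118. ]
```

The knob top fell from about 0.142 to 0.132, so the latch has dropped at roughly 53 mm. One small pull to confirm the stop by feel, then I'll ease back and let go.

Call:
step_arm:
  moves:
    - [0,-1,0,0,0,0,5]
    - [0,-2,0,0,0,0,5]
    - [0,-2,0,0,0,0,5]

```text
clock: 6.25
tcp_pos: [0.4823, 0.0762, 0.064]
orientation: [3.121, 0.325, 0.003]
contact_force: [4.3, -12.4, -3.4]
grip_width: 0.0115
gripper_force: 43.0
```

The force rose 3 N while the arm advanced 1 mm, so that is the stop. Easing back, releasing, rising.

Call:
step_arm:
  moves:
    - [0,2,0,0,0,0,5]
    - [0,4,0,0,0,0,5]
    - [0,4,0,0,0,0,45]
    - [0,4,0,0,0,0,45]
    - [0,4,0,0,0,0,45]
    - [0,4,-50,0,0,0,45]
    - [0,4,-100,0,0,0,45]
    - [0,4,-140,0,0,0,45]

```text
clock: 7.05
tcp_pos: [0.4823, 0.0768, 0.2063]
orientation: [-3.123, -0.331, -0.003]
contact_force: [1.2, 1.1, -0.5]
grip_width: 0.0445
gripper_force: 0.0
```

```bash
python3 - <<'E'
from bench import r
from st import *
np.set_printoptions(precision=4,suppress=True)
fs={n:r.grab_frame(n) for n in('wrist','side','scene')}
for n,f in fs.items():state(f,n)
o=r.get_obs();print(o['tcp_pos'],o['joints'],o['contact_force'])
for n in('side','scene'):
    f=fs[n];P=pts(f);z=np.nan_to_num(P[...,2]);x=P[...,0];y=P[...,1]
    m=mask(f,(0,150,60),(6,255,255))|mask(f,(174,150,60),(180,255,255))
    b=m&(abs(x-.463)<.07)&(abs(y+.385)<.08)
    for lo,hi in((.052,.066),(.08,.092)):
        s=b&(z>lo)&(z<hi); c=cv2.minEnclosingCircle((P[s][:,:2]*1000).astype(np.float32)) if s.sum()>3 else ''
        print(n,lo,s.sum(),c,np.median(P[s],0))
    print(np.nonzero(b)[1].min(),np.nonzero(b)[1].max())
E
```

```text
wrist handle d 932 [-56.5 -51.1 -45.6]
 knob top z 1028 [0.1309 0.1322]
 cross d 491 [109.5 114.4 121. ]
side handle d 121 [-58.8 -54.9 -46. ]
 knob top z 90 [0.1313 0.1339]
 cross d 11 [114.5 118.2 122.4]
scene handle d 112 [-58.5 -54.8 -48. ]
 knob top z 104 [0.1322 0.1346]
 cross d 44 [105.4 114.5 119.9]
[0.484  0.0774 0.2065] [-0.4479  0.1525  0.1815  1.9888 -0.0337  0.9962 -1.6095] [-0.4615  0.4827 -1.1127]
side 0.052 233 ((466.1523742675781, -384.0064697265625), 46.04765701293945) [ 0.4572 -0.3693  0.0606]
side 0.08 75 ((464.93951416015625, -385.65386962890625), 22.594799041748047) [ 0.4658 -0.3806  0.086 ]
404 436
scene 0.052 229 ((464.7364501953125, -383.35491943359375), 44.42333984375) [ 0.474  -0.3684  0.0613]
scene 0.08 97 ((466.2799987792969, -383.1700744628906), 21.538991928100586) [ 0.4652 -0.3805  0.0863]
263 292
```

The retainer is held at 51 mm with the latch down. The red reel is at about (0.4655, -0.384), so I'm heading over it.

Call:
step_arm:
  moves:
    - [-12,46,0,0,0,0,60]
    - [-23,92,0,0,0,0,60]
    - [-36,138,0,0,0,0,70]
    - [-48,184,0,0,0,0,70]
    - [-60,230,0,0,0,0,70]
    - [-72,276,0,0,0,0,70]
    - [-83,320,0,0,0,0,70]
    - [-93,357,0,0,0,0,70]

```text
clock: 8.0
tcp_pos: [0.4646, -0.2942, 0.2022]
orientation: [-3.124, -0.329, 0.003]
contact_force: [0.4, 0.6, 0.2]
grip_width: 0.0701
gripper_force: 0.0
```

Call:
step_arm:
  moves:
    - [-12,46,0,0,0,0,70]
    - [-23,89,0,0,0,0,70]
    - [-23,89,0,0,0,0,70]
    - [-23,89,0,0,0,0,70]

```text
clock: 8.4
tcp_pos: [0.4608, -0.3844, 0.2018]
orientation: [-3.123, -0.327, 0.004]
contact_force: [0.1, 1.6, 0.7]
grip_width: 0.0697
gripper_force: 0.0
```

```bash
python3 - <<'E'
from bench import r
from h import *
np.set_printoptions(precision=4,suppress=True)
o=r.get_obs();p,R=tool(o);print(p,'\n',R)
f=r.grab_frame('wrist');cv2.imwrite('pics/w3.png',f['image'][:,:,::-1])
P=pts(f);z=np.nan_to_num(P[...,2]);x=P[...,0];y=P[...,1]
m=mask(f,(0,150,60),(6,255,255))|mask(f,(174,150,60),(180,255,255))
b=m&(abs(x-.463)<.08)&(abs(y+.385)<.08)
for lo,hi in((.056,.064),(.082,.09)):
    s=b&(z>lo)&(z<hi)
    if s.sum()>3:print(lo,s.sum(),cv2.minEnclosingCircle((P[s][:,:2]*1000).astype(np.float32)),np.median(P[s],0))
near=(f['depth']>.05)&(z>p[2])&(z<p[2]+.08)
v,u=np.nonzero(near);k=np.argsort(z[v,u])[::150][:12]
print([(int(u[i]),int(v[i]),*np.round(P[v[i],u[i]]-p,3)) for i in k])
E
```

```text
[ 0.4608 -0.3844  0.2018] 
 [[ 0.9783  0.2072 -0.0025]
 [ 0.2072 -0.9783  0.0011]
 [-0.0022 -0.0016 -1.    ]]
0.056 4780 ((465.78363037109375, -385.38372802734375), 45.01613998413086) [ 0.4702 -0.3849  0.0595]
0.082 1168 ((466.07257080078125, -385.34161376953125), 19.899723052978516) [ 0.467  -0.3855  0.0854]
[(404, 266, np.float64(0.007), np.float64(-0.035), np.float64(0.042)), (239, 263, np.float64(-0.005), np.float64(0.035), np.float64(0.046)), (407, 264, np.float64(0.011), np.float64(-0.033), np.float64(0.048)), (239, 292, np.float64(-0.016), np.float64(0.032), np.float64(0.05)), (410, 259, np.float64(0.014), np.float64(-0.033), np.float64(0.051)), (235, 274, np.float64(-0.006), np.float64(0.035), np.float64(0.052)), (426, 254, np.float64(0.019), np.float64(-0.038), np.float64(0.054)), (412, 269, np.float64(0.012), np.float64(-0.034), np.float64(0.055)), (233, 269, np.float64(-0.002), np.float64(0.035), np.float64(0.056)), (234, 289, np.float64(-0.01), np.float64(0.033), np.float64(0.057)), (198, 268, np.float64(-0.004), np.float64(0.048), np.float64(0.058)), (448, 270, np.float64(0.016), np.float64(-0.045), np.float64(0.059))]
```

View pics/w3.png

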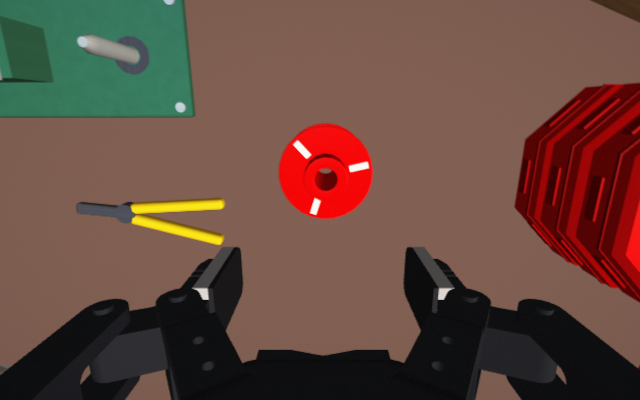

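The wrist view shows the red reel's neck at (325,178), which gives an axis at (0.4660, -0.3853). Pliers are at (150,215), clear of the fingers. Descending to the neck.

Call:
step_arm:
  moves:
    - [5,2,50,0,0,0,70]
    - [5,2,100,0,0,0,70]
    - [5,2,140,0,0,0,70]
    - [5,2,165,0,0,0,70]
    - [5,2,176,0,0,0,70]
    - [5,2,176,0,0,0,70]

```text
clock: 9.05
tcp_pos: [0.4669, -0.3829, 0.0262]
orientation: [-3.121, -0.333, 0.003]
contact_force: [0.3, 0.3, 1.3]
grip_width: 0.0698
gripper_force: 0.0
```

Call:
step_arm:
  moves:
    - [0,0,0,0,0,0,35]
    - [0,0,0,0,0,0,30]
    - [0,0,0,0,0,0,30]
    - [0,0,0,0,0,0,30]
    - [0,0,0,0,0,0,30]
  grip_force: 40

```text
clock: 9.55
tcp_pos: [0.4685, -0.3856, 0.0294]
orientation: [3.123, 0.331, 0.004]
contact_force: [0.0, 1.6, 7.3]
grip_width: 0.0381
gripper_force: 41.7
```

```bash
python3 - <<'E'
from bench import r
from h import *
import pickle
f1=r.grab_frame('wrist');f2=r.grab_frame('side');o=r.get_obs()
print(o['tcp_pos'],o['contact_force'])
c=cv2.resize(f2['image'][120:210,370:470],(444,400),interpolation=cv2.INTER_CUBIC)
cv2.imwrite('pics/w4.png',np.hstack([f1['image'][:,150:500],c])[:,:,::-1])
E
```

```text
[ 0.46847118 -0.38563255  0.02943342] [-0.76512753  1.36042613  7.22804029]
```

View pics/w4.png

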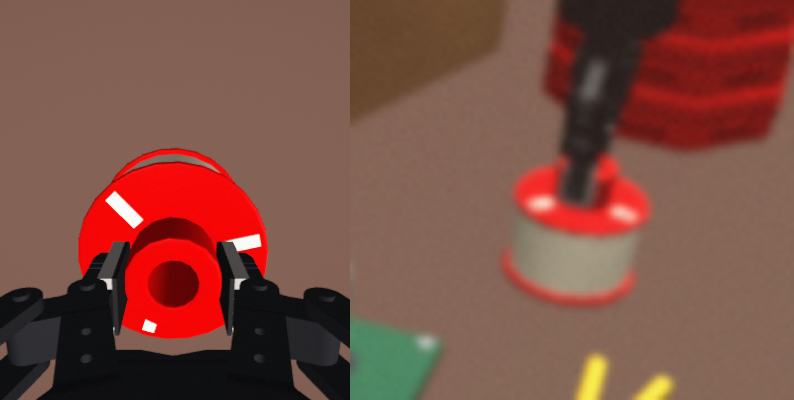

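The reel is gripped by its neck; left crop shows the neck at (172,283) between the pads, with the tips touching the flange. Lifting, then refining the spindle position and checking the hold.

Call:
step_arm:
  moves:
    - [0,0,-15,0,0,0,30]
    - [0,0,-40,0,0,0,30]
    - [0,0,-70,0,0,0,30]
    - [0,0,-100,0,0,0,30]
    - [0,0,-120,0,0,0,30]
    - [0,0,-120,0,0,0,30]
    - [0,0,-120,0,0,0,30]

```text
clock: 10.35
tcp_pos: [0.467, -0.3848, 0.1477]
orientation: [-3.124, -0.33, -0.001]
contact_force: [0.9, 1.3, -4.5]
grip_width: 0.0379
gripper_force: 41.2
```

```bash
cat > sp.py <<'E'
from h import *
sp0=np.array([.5345,-.171])
def spindle(f,tag):
    P=pts(f);z=np.nan_to_num(P[...,2]);q=np.nan_to_num(P[...,:2]);D=np.linalg.norm(q-sp0,axis=-1)
    s=(D<.02)&(z>.02)&(z<.09)
    for lo,hi in((.02,.07),(.079,.088)):
        t=s&(z>lo)&(z<hi)
        print(tag,'spindle',lo,t.sum(),np.round(np.median(P[t],0),4) if t.any() else '')
def reel(f,tag,c):
    P=pts(f);z=np.nan_to_num(P[...,2]);q=np.nan_to_num(P[...,:2]);D=np.linalg.norm(q-c,axis=-1)
    m=(mask(f,(0,150,60),(6,255,255))|mask(f,(174,150,60),(180,255,255)))&(D<.06)&(z>.06)&(z<.24)
    zz=z[m]; h,e=np.histogram(zz,np.arange(.06,.24,.003));print(tag,m.sum(),[(round(float(e[i]),3),int(h[i])) for i in np.argsort(h)[::-1][:5]])
    return P,z,m
E
python3 - <<'E'
from bench import r
from sp import *
np.set_printoptions(precision=4,suppress=True)
o=r.get_obs();p,R=tool(o);print(p,'\n',R,o['contact_force'],o['grip_width'])
for n in('scene','side','wrist'):
    f=r.grab_frame(n);spindle(f,n);P,z,m=reel(f,n,p[:2])
    if n=='wrist':
        top=np.percentile(z[m],95);s=m&(z>p[2]+.045)
        print('neck',s.sum(),np.median(z[s]),cv2.minEnclosingCircle((P[s][:,:2]*1000).astype(np.float32)))
        s=m&(abs(z-p[2]-.03)<.006);A=np.c_[P[s][:,:2]-p[:2],np.ones(s.sum())];print('flange plane',np.linalg.lstsq(A,z[s],rcond=None)[0],s.sum(),cv2.minEnclosingCircle((P[s][:,:2]*1000).astype(np.float32)))
E
```

```text
[ 0.467  -0.3848  0.1477] 
 [[ 0.9779  0.2092  0.0005]
 [ 0.2092 -0.9779  0.0001]
 [ 0.0005 -0.     -1.    ]] [ 0.9417  1.3258 -4.4811] 0.037917561851484975
scene spindle 0.02 71 [ 0.5368 -0.1653  0.0446]
scene spindle 0.079 15 [ 0.5349 -0.1684  0.0828]
scene 398 [(0.177, 163), (0.18, 78), (0.204, 38), (0.123, 29), (0.201, 15)]
side spindle 0.02 53 [ 0.5326 -0.1671  0.0533]
side spindle 0.079 12 [ 0.5365 -0.1706  0.0821]
side 361 [(0.177, 157), (0.174, 53), (0.12, 40), (0.201, 16), (0.123, 15)]
wrist spindle 0.02 1004 [ 0.5349 -0.1793  0.0485]
wrist spindle 0.079 295 [ 0.5351 -0.1749  0.0828]
wrist 21271 [(0.174, 11144), (0.201, 4885), (0.177, 1196), (0.198, 725), (0.12, 580)]
neck 6363 0.20193018684834826 ((472.2677307128906, -383.1529846191406), 32.79437255859375)
flange plane [-0.0103  0.0036  0.1764] 12840 ((464.3011474609375, -384.67388916015625), 45.0828857421875)
```

Reel is level and held firm, its underside 31 mm below the TCP height and its axis 2.6 mm toward -x of the TCP. Averaging the views, the spindle is at about (0.5348, -0.1722). Moving over it.

Call:
step_arm:
  moves:
    - [14,-24,0,0,0,0,30]
    - [30,-52,0,0,0,0,30]
    - [48,-82,0,0,0,0,30]
    - [66,-112,0,0,0,0,30]
    - [84,-143,0,0,0,0,30]
    - [100,-170,0,0,0,0,30]
    - [109,-186,0,0,0,0,30]
    - [113,-193,0,0,0,0,30]

```text
clock: 11.3
tcp_pos: [0.5373, -0.1699, 0.1463]
orientation: [-3.122, -0.336, 0.003]
contact_force: [0.9, -0.7, -3.5]
grip_width: 0.0382
gripper_force: 41.3
```

Call:
step_arm:
  moves:
    - [0,0,0,0,0,0,30]
    - [0,0,0,0,0,0,30]

```text
clock: 11.5
tcp_pos: [0.5365, -0.1742, 0.1471]
orientation: [3.124, 0.328, -0.002]
contact_force: [-0.2, -1.0, -2.9]
grip_width: 0.0379
gripper_force: 41.3
```

```bash
python3 - <<'E'
from bench import r
from sp import *
np.set_printoptions(precision=4,suppress=True)
o=r.get_obs();p,R=tool(o);print(p,o['contact_force'],o['grip_width'])
for n in('scene','side','wrist'):
    f=r.grab_frame(n);spindle(f,n);P,z,m=reel(f,n,p[:2])
    q=np.nan_to_num(P[...,:2]);D=np.linalg.norm(q-p[:2],axis=-1)
    s=m&(z>p[2]+.048)&(z<p[2]+.06)&(D<.028)
    if s.sum()>5: print(' neck',s.sum(),np.median(z[s]),cv2.minEnclosingCircle((P[s][:,:2]*1000).astype(np.float32)))
    s=m&(abs(z-p[2]-.029)<.004);A=np.c_[P[s][:,:2]-p[:2],np.ones(s.sum())];print(' flange',np.linalg.lstsq(A,z[s],rcond=None)[0],s.sum(),cv2.minEnclosingCircle((P[s][:,:2]*1000).astype(np.float32)))
E
```

```text
[ 0.5365 -0.1742  0.1471] [-0.2455 -1.0034 -2.9433] 0.03785620944626909
scene spindle 0.02 76 [ 0.5366 -0.1656  0.046 ]
scene spindle 0.079 1 [ 0.5338 -0.1655  0.08  ]
scene 582 [(0.177, 274), (0.18, 63), (0.204, 51), (0.123, 33), (0.201, 25)]
 neck 104 0.20371193727373288 ((537.239013671875, -174.74305725097656), 20.888124465942383)
 flange [-0.005   0.003   0.1786] 308 ((534.3358154296875, -171.57530212402344), 43.945274353027344)
side spindle 0.02 53 [ 0.5319 -0.1674  0.0545]
side spindle 0.079 14 [ 0.5355 -0.1697  0.0818]
side 456 [(0.177, 231), (0.12, 42), (0.174, 35), (0.123, 28), (0.204, 20)]
 neck 51 0.20358370959224922 ((535.2035522460938, -171.2220458984375), 24.650432586669922)
 flange [ 0.0022 -0.009   0.1782] 266 ((535.5177612304688, -172.8854217529297), 45.393394470214844)
wrist spindle 0.02 0 
wrist spindle 0.079 0 
wrist 21202 [(0.177, 8705), (0.201, 4659), (0.174, 3560), (0.204, 691), (0.12, 626)]
 neck 6161 0.20319019039609829 ((535.3450927734375, -171.50473022460938), 24.83856773376465)
 flange [-0.0046  0.0025  0.1774] 12338 ((534.6185302734375, -174.66065979003906), 45.00472640991211)
```

Per camera, the reel and spindle axes agree to about 1 mm. Descending, watching the force.

Call:
step_arm:
  moves:
    - [0,0,12,0,0,0,30]
    - [0,0,24,0,0,0,30]
    - [0,0,32,0,0,0,30]
    - [0,0,38,0,0,0,30]
    - [0,0,44,0,0,0,30]
    - [0,0,50,0,0,0,30]
    - [0,0,50,0,0,0,30]

```text
clock: 12.35
tcp_pos: [0.5368, -0.1725, 0.0966]
orientation: [-3.124, -0.331, 0.002]
contact_force: [-0.2, 0.3, -2.3]
grip_width: 0.0379
gripper_force: 41.2
```

It's threaded on 18 mm with no contact force. Continuing.

Call:
step_arm:
  moves:
    - [0,0,10,0,0,0,30]
    - [0,0,20,0,0,0,30]
    - [0,0,30,0,0,0,30]
    - [0,0,40,0,0,0,30]
    - [0,0,46,0,0,0,30]
    - [0,0,48,0,0,0,30]
    - [0,0,48,0,0,0,30]

```text
clock: 13.05
tcp_pos: [0.5371, -0.1727, 0.0492]
orientation: [-3.124, -0.33, 0.001]
contact_force: [-0.0, -0.1, -3.3]
grip_width: 0.0384
gripper_force: 41.2
```

Call:
step_arm:
  moves:
    - [0,0,2,0,0,0,30]
    - [0,0,4,0,0,0,30]
    - [0,0,5,0,0,0,30]
    - [0,0,5,0,0,0,30]

```text
clock: 13.45
tcp_pos: [0.5373, -0.1726, 0.0445]
orientation: [-3.124, -0.331, -0.0]
contact_force: [0.1, -0.2, -2.0]
grip_width: 0.0379
gripper_force: 41.2
```

Call:
step_arm:
  moves:
    - [0,0,1,0,0,0,30]
    - [0,0,2,0,0,0,30]
    - [0,0,3,0,0,0,30]
    - [0,0,3,0,0,0,30]

```text
clock: 13.85
tcp_pos: [0.5373, -0.1727, 0.0416]
orientation: [-3.124, -0.33, -0.0]
contact_force: [0.5, -0.6, -1.6]
grip_width: 0.0379
gripper_force: 41.4
```

Call:
step_arm:
  moves:
    - [0,0,1,0,0,0,30]
    - [0,0,2,0,0,0,30]
    - [0,0,2,0,0,0,30]

```text
clock: 14.15
tcp_pos: [0.5373, -0.1727, 0.0414]
orientation: [-3.123, -0.33, -0.0]
contact_force: [-7.3, 3.7, 17.7]
grip_width: 0.0382
gripper_force: 43.6
```

Seated: the upward force came at TCP z 0.0414, as predicted. Releasing and rising.

Call:
step_arm:
  moves:
    - [0,0,-1.5,0,0,0,30]
    - [0,0,-1.5,0,0,0,45]
    - [0,0,-1.5,0,0,0,65]
    - [0,0,-1.5,0,0,0,65]
    - [0,0,-1.5,0,0,0,65]
    - [0,0,-40,0,0,0,65]
    - [0,0,-90,0,0,0,65]
    - [0,0,-130,0,0,0,65]

```text
clock: 14.95
tcp_pos: [0.5374, -0.1731, 0.1715]
orientation: [3.124, 0.33, 0.001]
contact_force: [1.1, -0.7, 0.4]
grip_width: 0.0649
gripper_force: 0.0
```

Call:
step_arm:
  moves:
    - [-24,-107,-20,0,0,0,65]
    - [-2,-40,-20,0,0,0,50]
    - [-2,-70,-20,0,0,0,50]
    - [-2,-100,-20,0,0,0,50]
    - [-2,-124,-20,0,0,0,50]
    - [-2,-124,-20,0,0,0,50]
    - [-2,-124,-20,0,0,0,50]

```text
clock: 15.65
tcp_pos: [0.5094, -0.0518, 0.1895]
orientation: [3.124, 0.332, 0.0]
contact_force: [-0.0, -0.8, -0.5]
grip_width: 0.0501
gripper_force: 0.0
```

```bash
python3 - <<'E'
from bench import r
from sp import *
from st import state
np.set_printoptions(precision=4,suppress=True)
o=r.get_obs();p,R=tool(o);print(p,'\n',R,o['contact_force'],o['grip_width'])
for n in('scene','side','wrist'):
    f=r.grab_frame(n);state(f,n)
    P=pts(f);z=np.nan_to_num(P[...,2]);D=np.linalg.norm(np.nan_to_num(P[...,:2])-sp0,axis=-1)
    m=(mask(f,(0,150,60),(6,255,255))|mask(f,(174,150,60),(180,255,255)))&(D<.06)
    for lo,hi in((.066,.078),(.092,.104)):
        s=m&(z>lo)&(z<hi)
        if s.sum()>5: print(lo,s.sum(),np.median(z[s]),cv2.minEnclosingCircle((P[s][:,:2]*1000).astype(np.float32)))
    if n=='wrist':
        k=(z>.126)&(z<.137)&(np.linalg.norm(np.nan_to_num(P[...,:2])-[.5095,-.0513],axis=-1)<.022);print('knob',k.sum(),cv2.minEnclosingCircle((P[k][:,:2]*1000).astype(np.float32)),np.median(P[k],0))
        cv2.imwrite('pics/w5.png',f['image'][:,:,::-1])
E
```

```text
[ 0.5094 -0.0518  0.1895] 
 [[ 0.9776  0.2103  0.0002]
 [ 0.2103 -0.9776 -0.0001]
 [ 0.0001  0.0002 -1.    ]] [-0.0416 -0.7565 -0.4938] 0.050102564069580136
scene handle d 113 [-58.7 -54.8 -47.6]
 knob top z 106 [0.132  0.1345]
 cross d 45 [106.  115.6 188. ]
0.066 349 0.07329543444617508 ((533.7508544921875, -172.4991455078125), 45.195289611816406)
0.092 132 0.09846663451683407 ((534.1839599609375, -170.30052185058594), 20.048606872558594)
side handle d 122 [-58.  -55.  -46.9]
 knob top z 86 [0.1311 0.1334]
 cross d 15 [108.6 117.9 189.4]
0.066 275 0.07268282484304653 ((537.166015625, -171.29586791992188), 45.96247100830078)
0.092 102 0.0976554583956532 ((535.4445190429688, -171.88436889648438), 21.264596939086914)
wrist handle d 1259 [-55.8 -48.9 -44.7]
 knob top z 1027 [0.1313 0.1325]
 cross d 665 [103.1 113.2 121.2]
0.066 5258 0.07131091612586293 ((534.8653564453125, -172.73353576660156), 45.18090057373047)
0.092 1483 0.09705135663598259 ((535.2958374023438, -172.48330688476562), 20.090633392333984)
knob 972 ((509.4159240722656, -51.627925872802734), 12.893227577209473) [ 0.5101 -0.0514  0.1314]
```

View pics/w5.png

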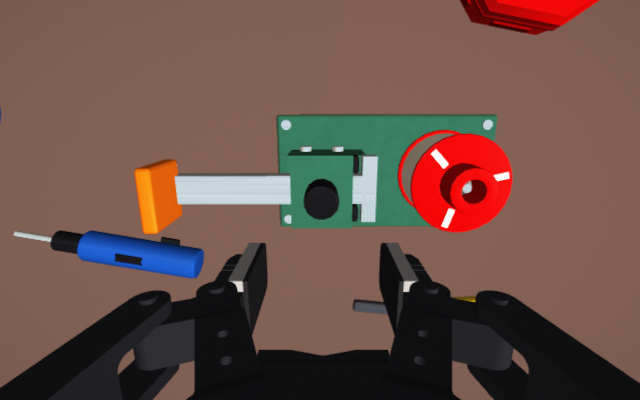

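The picture shows the reel seated, with its neck at (475,188) and the spindle visible in the bore, and the knob at (321,200) below the tool. Depth gives the flange at 0.072, which is exactly seated. Now gripping the latch knob.

Call:
step_arm:
  moves:
    - [0,0,40,0,0,0,50]
    - [0,0,80,0,0,0,50]
    - [0,0,100,0,0,0,50]
    - [0,0,109,0,0,0,50]
    - [0,0,109,0,0,0,15]
    - [0,0,109,0,0,0,15]
    - [0,0,109,0,0,0,15]
    - [0,0,109,0,0,0,15]
  grip_force: 50

```text
clock: 16.6
tcp_pos: [0.5099, -0.0519, 0.0814]
orientation: [-3.124, -0.33, -0.002]
contact_force: [-0.8, 0.0, 0.3]
grip_width: 0.0241
gripper_force: 49.6
```

Knob gripped (24 mm). Lifting.

Call:
step_arm:
  moves:
    - [0,0,-4,0,0,0,15]
    - [0,0,-8,0,0,0,15]
    - [0,0,-12,0,0,0,15]
    - [0,0,-15,0,0,0,15]
    - [0,0,-15,0,0,0,15]
    - [0,0,-15,0,0,0,15]

```text
clock: 17.2
tcp_pos: [0.5097, -0.0518, 0.0957]
orientation: [-3.124, -0.331, -0.001]
contact_force: [2.2, 0.5, -4.9]
grip_width: 0.024
gripper_force: 49.8
```

```bash
python3 - <<'E'
from bench import r
from st import state
for n in('scene','side','wrist'):state(r.grab_frame(n),n)
E
```

```text
scene handle d 107 [-7.6 -4.2  3.1]
 knob top z 139 [0.1454 0.1526]
 cross d 62 [158.1 163.7 172.5]
side handle d 120 [-7.3 -3.9  6.1]
 knob top z 96 [0.1398 0.1531]
 cross d 30 [101.3 163.7 181.9]
wrist handle d 2965 [-4.4  2.5  6.6]
 knob top z 4638 [0.1453 0.1515]
 cross d 1435 [104.3 164.9 173.1]
```

The retainer sprang home (handle d ≈ 0). Lowering slightly, releasing the knob, rising clear.

Call:
step_arm:
  moves:
    - [0,0,3,0,0,0,15]
    - [0,0,3,0,0,0,30]
    - [0,0,3,0,0,0,50]
    - [0,0,3,0,0,0,50]
    - [0,0,3,0,0,0,50]
    - [0,0,-40,0,0,0,50]
    - [0,0,-85,0,0,0,50]
    - [0,0,-110,0,0,0,50]

```text
clock: 18.15
tcp_pos: [0.5107, -0.0523, 0.2089]
orientation: [3.124, 0.329, 0.006]
contact_force: [0.6, -0.5, 0.9]
grip_width: 0.0501
gripper_force: 0.0
```

```bash
python3 - <<'E'
from bench import r
from sp import *
from st import state
o=r.get_obs();print(o['clock'],o['contact_force'],o['tcp_pos'])
for n in('scene','side','wrist'):
    f=r.grab_frame(n);state(f,n)
    P=pts(f);z=np.nan_to_num(P[...,2]);D=np.linalg.norm(np.nan_to_num(P[...,:2])-sp0,axis=-1)
    m=(mask(f,(0,150,60),(6,255,255))|mask(f,(174,150,60),(180,255,255)))&(D<.06)
    for lo,hi in((.066,.078),(.092,.104)):
        s=m&(z>lo)&(z<hi)
        if s.sum()>5: print(lo,s.sum(),np.median(z[s]),cv2.minEnclosingCircle((P[s][:,:2]*1000).astype(np.float32)))
E
```

```text
18.15 [ 0.57524509 -0.49205049  0.86782445] [ 0.51069103 -0.05229202  0.20887944]
scene handle d 108 [-7.9 -3.8  3. ]
 knob top z 138 [0.1409 0.1444]
 cross d 64 [113.1 163.4 171.4]
0.066 197 0.0732379185051392 ((534.82421875, -171.91232299804688), 44.63602828979492)
0.092 133 0.09821922759666778 ((534.2034301757812, -170.8028106689453), 20.054292678833008)
side handle d 119 [-7.  -3.8  6. ]
 knob top z 126 [0.1374 0.1435]
 cross d 40 [155.4 166.  175.2]
0.066 131 0.07252470732803988 ((536.7401123046875, -170.82225036621094), 45.476863861083984)
0.092 98 0.09765938035062169 ((535.824462890625, -170.79183959960938), 20.145740509033203)
wrist handle d 970 [-5.   1.2  6.1]
 knob top z 1023 [0.1412 0.1424]
 cross d 634 [102.7 163.6 172.3]
0.066 3463 0.07127582523269188 ((533.2190551757812, -166.41517639160156), 51.20074462890625)
0.092 1268 0.0970440018733868 ((534.8749389648438, -172.51809692382812), 20.160099029541016)
```

Retainer home, knob back at its starting height, and the reel seated.

```bash
python3 -c "
from bench import r
print(r.hand_in())"
```

```text
the job is handed in; nothing more can be done
None
```

I loaded the red reel and handed the job in at about 18 s of the 64 s allowed: it sits fully down on the spindle, the retainer is home over its flange, the latch knob rests on the bar, and the gripper is clear (the hand-in returned no verdict).

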